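Lock the winder's brake and unload the wound coils

ROBOT

A 7-joint arm with a two-finger parallel gripper is mounted at the origin on the work surface; the furniture and walls round the work are solid. World frame = base frame: x ahead of the robot, y to its left, z up, the work surface at z = 0. Lengths are in m, angles in rad, forces in N, time in s.
With the tool pointing down it reaches from about 0.4 to 0.9 m from the base axis. Payload 5.5 kg.
Tool frame: the origin (TCP) lies midway between the tips of the shut fingers; the grasp point (between the pads) lies 19 mm behind it (manip.grip_depth is the distance from the TCP to the grasp point, in m); z points along the fingers, y is the line along which they close (so a half turn about z gives the same grasp; the last joint's range is limited). The gripper opens to 92 mm and grips with 3 to 60 N. Pads are 19 mm wide; open, the fingers measure 130 mm over their backs; the gripper's body (75 mm by 190 mm) begins 47 mm behind the grasp point.
Start: joints at [1.557, 0.501, -0.427, 1.55, 0.221, 1.138, -0.21], TCP at [0.178, -0.625, 0.227] pointing down, gripper open.
Joint ranges: [-2.88, 2.88], [-0.31, 2.03], [-1.54, 1.56], [0.2, 2.42], [-1.41, 4.55], [0.19, 2.02], [-2.57, 2.57]. Speed limits (rad/s): [2.57, 2.57, 3.14, 3.14, 3.14, 3.14, 3.14].

INTERFACE

Orientations are given as a unit quaternion [x, y, z, w].
In Python, from bench import manip, effector, viewer gives the robot as it stands. Calls block until the motion is done:
- manip.move_pose(position, orientation): joint-space move of the TCP to a pose.
- manip.servo_line(position, ori=None, vel=0.15): straight line of the TCP; ori=None keeps the orientation; vel is the mean speed in m/s.
- manip.movej(angles): joint-space move.
- effector.open_jaws() and effector.close(f_grip=None): open the fingers fully, or close them until they stop; f_grip is the grip in N (None keeps the last).
- manip.sleep(seconds).
- manip.solve_ik(position, orientation): joint angles nearest the present ones, or None.
- viewer.get_image(name): name is "side" or "top" or "wrist"; returns the picture (384x512x3 uint8, red, green, blue); there is no depth.
- viewer.get_calibration(name): a dict with "vfov" (degrees; the focal length in pixels is half the picture's height over the tangent of half this angle, whatever the lens; pixels are square), "cx", "cy" (the principal point, pixels), "eye" and "attitude" of the camera in the world. Camera axes: x right, y down, z forward; pixel columns grow to the right and rows downward; lengths in m; the calibration is good to about 2 mm. A picture is of the moment at which its call begins: read the wrist's pose just before it. get_calibration takes no time and is no camera call; for the wrist camera it gives the pose at the moment of the call.
A pose or a line that the arm cannot do raises manip.PlanningError and nothing moves.
- manip.hand_in(): hands the job in; it is judged then, once.
Readings, each from a call of its own:
- manip.current_clock(): time.
- manip.current_q(): joint angles.
- manip.current_joint_velocities(): joint speeds.
- manip.current_tau(): joint torques, N m.
- manip.current_tool_pos(): TCP position.
- manip.current_tcp_rot(): TCP orientation.
- manip.current_force(): force on the tool from outside, world axes, zero at the start.
- manip.current_wrist_torque(): the same for the moment, N m.
- manip.current_finger_gap(): finger opening in m.
- manip.current_gripper_force(): force on a finger pad.
Only numpy, scipy, OpenCV 4.12 (cv2) and the standard library are available. Lean on these libraries where they do the work, as an engineer would, in place of code of your own. Each camera call takes 0.05 s, during which the arm holds its last target. There are 200 camera calls.

TASK

Unload the coil winder. First turn the black brake knob until its white pointer stands on the red mark, keeping it pushed in, and then pull it straight up, fully out, to lock the spindles; only after that slide every wound coil up off its spindle and lay it flat on the floor of the blue tray, all side by side. When all of them are in the tray, push the knob fully back in to release the spindles, leaving it on the mark. Do not disturb the grease pot or the aluminium bush.

Things in the scene. Friction and masses are not known exactly. Their poses are not given: they have to be found in the camera images.
- winder: Fixed coil winder: low green box 176 (its x) x 230 (y) x 45 mm high, aluminium top. Origin: centre of its underside, z up. Six upright steel spindles, 14 mm thick, at x = -52, 0 and 52 mm in two rows, y = -80 and y = -14 mm, tips 94 mm above the underside, each with a seat disc (26 mm across, 4 mm high); coils sit loosely on the seats, 49 mm up. The knob's upright axis is at x = 0, y = 70 mm.
- knob_grip (a point): Point in the grip bar of the black brake knob, on its upright axis, 81 mm above the winder's underside when pushed home. The bar is 44 mm long (this x axis), 14 mm thick (y), 30 mm high, on a round skirt 52 mm across, 10 mm high; bar top 8 mm above this point, skirt top 22 mm below. +x points to the bar's end with the white pointer line.
- brake_knob (a joint): Turn of the brake knob in rad. 0: pointer along the winder's +x; grows clockwise seen from above; stops at -0.1 and 3.0. Friction (about 0.06 N m) holds it where it is left. It starts between 0 and 0.6.
- knob_pull (a joint): How far the brake knob is pulled up along its axis, in m: 0 pushed home (where it starts), 0.014 fully pulled out and locked. Friction (about 4 N) holds it where it is left.
- mark_tip (a point): The red set mark, a tab 11 x 5 x 5 mm on the dial round the knob, 37.5 mm from the knob's axis; this point is on its top. Its +x axis points from the knob's axis outward through the mark. It is stiff: leave it where it is.
- set_mark (a joint): Where the red mark stands round the dial, in rad, counted just as brake_knob is: the pointer is on the mark when the two values are equal. Between 1.2 and 2.4; it does not change.
- tray: Loose blue open tray, outside 230 (its x) x 116 (its y) x 22 mm high, walls and floor 4 mm thick (inside 222 x 108 mm); about 0.6 kg. Origin at the centre of its underside, z up. (A wall shelf overhangs the bench behind the work: its front edge is at world x = 0.63 m, its underside 0.46 m above the bench, from y = -0.28 m to the left. Keep the wrist and arm clear of it.)
- grease_pot: Dark round grease pot, 61 mm across, 60 mm high, loose bystander; origin at the centre of its underside.
- bushing: Bright aluminium bush (a short tube standing on end), 32 mm across, 22 mm high, loose bystander; origin at the centre of its underside.
- coil_1: Wound coil: white bobbin with square flanges 40 x 40 mm and a copper winding between them, 30 mm high, with a 20 mm square hole right through along its z axis; about 70 g. Origin at the centre of its underside; x and y along the flange's edges. Absent, or on its spindle: 1, 2, 3 in the y = -80 mm row and 4, 5, 6 in the other, counted toward +x.
- coil_2: Wound coil: white bobbin with square flanges 40 x 40 mm and a copper winding between them, 30 mm high, with a 20 mm square hole right through along its z axis; about 70 g. Origin at the centre of its underside; x and y along the flange's edges. Absent, or on its spindle: 1, 2, 3 in the y = -80 mm row and 4, 5, 6 in the other, counted toward +x.
- coil_3: Wound coil: white bobbin with square flanges 40 x 40 mm and a copper winding between them, 30 mm high, with a 20 mm square hole right through along its z axis; about 70 g. Origin at the centre of its underside; x and y along the flange's edges. Absent, or on its spindle: 1, 2, 3 in the y = -80 mm row and 4, 5, 6 in the other, counted toward +x.
- coil_4: Wound coil: white bobbin with square flanges 40 x 40 mm and a copper winding between them, 30 mm high, with a 20 mm square hole right through along its z axis; about 70 g. Origin at the centre of its underside; x and y along the flange's edges. Absent, or on its spindle: 1, 2, 3 in the y = -80 mm row and 4, 5, 6 in the other, counted toward +x.
- coil_5: Wound coil: white bobbin with square flanges 40 x 40 mm and a copper winding between them, 30 mm high, with a 20 mm square hole right through along its z axis; about 70 g. Origin at the centre of its underside; x and y along the flange's edges. Absent, or on its spindle: 1, 2, 3 in the y = -80 mm row and 4, 5, 6 in the other, counted toward +x.
- coil_6: Wound coil: white bobbin with square flanges 40 x 40 mm and a copper winding between them, 30 mm high, with a 20 mm square hole right through along its z axis; about 70 g. Origin at the centre of its underside; x and y along the flange's edges. Absent, or on its spindle: 1, 2, 3 in the y = -80 mm row and 4, 5, 6 in the other, counted toward +x.
- coil_1_mid (a point): Centre of coil_1, 15 mm above its underside, on its axis.
- coil_2_mid (a point): Centre of coil_2, 15 mm above its underside, on its axis.
- coil_3_mid (a point): Centre of coil_3, 15 mm above its underside, on its axis.
- coil_4_mid (a point): Centre of coil_4, 15 mm above its underside, on its axis.
- coil_5_mid (a point): Centre of coil_5, 15 mm above its underside, on its axis.
- coil_6_mid (a point): Centre of coil_6, 15 mm above its underside, on its axis.
Mind the look-alikes: they are no part of the job. What is shaped like the coil_6 but brown is not meant. What is shaped like the coil_3 but purple is not meant.

How it is judged:
On the way, in this order (a step that is already met when the one before it is completed fails the run):
1. the brake knob, still pushed home (within 3 mm), is turned until its pointer is on the red mark (within 0.12 rad) (value of joint knob_pull below 0.003 m and angle between the x axis of knob_grip and the x axis of mark_tip, either way round below 0.12 rad), for 0.2 s.
2. the knob is pulled out by more than 10 mm with its pointer on the mark (value of joint knob_pull above 0.01 m and angle between the x axis of knob_grip and the x axis of mark_tip, either way round below 0.12 rad), for 0.2 s.
3. every coil that was there lies flat on the tray's floor, while the knob is still pulled out (value of joint knob_pull above 0.008 m and x of coil_1_mid in the frame of tray between -0.111 and 0.111 m and y of coil_1_mid in the frame of tray between -0.054 and 0.054 m and z of coil_1_mid in the frame of tray between 0.012 and 0.026 m and angle between the z axis of each of coil_1, coil_2, coil_3, coil_4, coil_5, coil_6 and the z axis of tray, either way round below 0.2 rad and linear speed of each of coil_1, coil_2, coil_3, coil_4, coil_5, coil_6 below 0.03 m/s and x of coil_2_mid in the frame of tray between -0.111 and 0.111 m and y of coil_2_mid in the frame of tray between -0.054 and 0.054 m and z of coil_2_mid in the frame of tray between 0.012 and 0.026 m and x of coil_3_mid in the frame of tray between -0.111 and 0.111 m and y of coil_3_mid in the frame of tray between -0.054 and 0.054 m and z of coil_3_mid in the frame of tray between 0.012 and 0.026 m and x of coil_4_mid in the frame of tray between -0.111 and 0.111 m and y of coil_4_mid in the frame of tray between -0.054 and 0.054 m and z of coil_4_mid in the frame of tray between 0.012 and 0.026 m and x of coil_5_mid in the frame of tray between -0.111 and 0.111 m and y of coil_5_mid in the frame of tray between -0.054 and 0.054 m and z of coil_5_mid in the frame of tray between 0.012 and 0.026 m and x of coil_6_mid in the frame of tray between -0.111 and 0.111 m and y of coil_6_mid in the frame of tray between -0.054 and 0.054 m and z of coil_6_mid in the frame of tray between 0.012 and 0.026 m), for 0.2 s.
At the end, for the whole second after the job is handed in: The knob is pushed home again (within 3 mm) with its pointer within 0.2 rad of the red mark, and every coil that was there lies flat (within 0.2 rad) on the tray's floor, its centre inside the tray walls and not on top of another coil, at rest; the tray stands flat on the bench (value of joint knob_pull below 0.003 m and angle between the x axis of knob_grip and the x axis of mark_tip, either way round below 0.2 rad and x of coil_1_mid in the frame of tray between -0.111 and 0.111 m and y of coil_1_mid in the frame of tray between -0.054 and 0.054 m and z of coil_1_mid in the frame of tray between 0.012 and 0.026 m and angle between the z axis of each of coil_1, coil_2, coil_3, coil_4, coil_5, coil_6 and the z axis of tray, either way round below 0.2 rad and linear speed of each of coil_1, coil_2, coil_3, coil_4, coil_5, coil_6 below 0.03 m/s and x of coil_2_mid in the frame of tray between -0.111 and 0.111 m and y of coil_2_mid in the frame of tray between -0.054 and 0.054 m and z of coil_2_mid in the frame of tray between 0.012 and 0.026 m and x of coil_3_mid in the frame of tray between -0.111 and 0.111 m and y of coil_3_mid in the frame of tray between -0.054 and 0.054 m and z of coil_3_mid in the frame of tray between 0.012 and 0.026 m and x of coil_4_mid in the frame of tray between -0.111 and 0.111 m and y of coil_4_mid in the frame of tray between -0.054 and 0.054 m and z of coil_4_mid in the frame of tray between 0.012 and 0.026 m and x of coil_5_mid in the frame of tray between -0.111 and 0.111 m and y of coil_5_mid in the frame of tray between -0.054 and 0.054 m and z of coil_5_mid in the frame of tray between 0.012 and 0.026 m and x of coil_6_mid in the frame of tray between -0.111 and 0.111 m and y of coil_6_mid in the frame of tray between -0.054 and 0.054 m and z of coil_6_mid in the frame of tray between 0.012 and 0.026 m and angle between tray's own z axis and vertical below 0.1 rad and height (world z) of tray below 0.01 m); the robot touches nothing.
It fails at once if a coil is lifted off its seat on the winder (by more than 20 mm) while the brake knob is not pulled out to lock (value of joint knob_pull below 0.008 m and ((z of coil_1_mid in the frame of winder above 0.084 m and horizontal distance between coil_1_mid and winder below 0.13 m) or (z of coil_2_mid in the frame of winder above 0.084 m and horizontal distance between coil_2_mid and winder below 0.13 m) or (z of coil_3_mid in the frame of winder above 0.084 m and horizontal distance between coil_3_mid and winder below 0.13 m) or (z of coil_4_mid in the frame of winder above 0.084 m and horizontal distance between coil_4_mid and winder below 0.13 m) or (z of coil_5_mid in the frame of winder above 0.084 m and horizontal distance between coil_5_mid and winder below 0.13 m) or (z of coil_6_mid in the frame of winder above 0.084 m and horizontal distance between coil_6_mid and winder below 0.13 m))).
It fails at once if the knob is pulled out (by more than 6 mm) while its pointer is off the red mark (by more than 0.3 rad) (value of joint knob_pull above 0.006 m and angle between the x axis of knob_grip and the x axis of mark_tip, either way round above 0.3 rad).
It fails at once if the grease pot or the aluminium bush is shifted by more than 40 mm or tipped (distance of any of grease_pot, bushing from where it was at the start of the episode above 0.04 m or angle between any of grease_pot, bushing's own z axis and vertical above 0.5 rad).
Of coil_1, coil_2, coil_3, coil_4, coil_5, coil_6 only 4 to 6 are there at a start; the rules pass over those that are not, and their reading is None.
At some moment in a run one of tray may be knocked a few centimetres aside while the robot is not near it.
Once in a run the grip may slacken for a moment while it holds something.
It also fails if it takes over 210 s, if anything falls off the work surface, if the arm or the gripper's body presses on something with over 40 N, if the wrist force passes 120 N, or if a joint passes its speed limit or range.

## Working session

There is one attempt and no reset: what is moved stays moved. The work goes in short steps, each a Python script; the robot and the scene stay as the last script left them, time stands still between calls to the robot, and variables do not carry over. Pictures are saved under pics/ and viewed, at most 14 in all, crops included, and the job is handed in when it is done.

```bash
ls; mkdir -p pics
python3 - <<'E'
from bench import manip, effector, viewer
import cv2
for n in ("side","top"):
    im=viewer.get_image(n); cv2.imwrite(f"pics/{n}0.png",im[...,::-1]); print(n,viewer.get_calibration(n))
print(viewer.get_calibration("wrist"),manip.current_tool_pos(),manip.current_tcp_rot(),manip.current_clock(),manip.grip_depth)
E
```

```text
pics
side {'vfov': 57.74910782522365, 'cx': 253.31677080518298, 'cy': 188.28498238302006, 'eye': array([0.1213749 , 0.53060481, 0.60013763]), 'attitude': array([-0.19716826,  0.85956267, -0.45646413,  0.11797115])}
top {'vfov': 53.83132102844287, 'cx': 252.6764261240724, 'cy': 194.70243484536923, 'eye': array([ 0.42040081, -0.1383981 ,  1.10283259]), 'attitude': array([ 0.7148067 , -0.69830743,  0.02993113, -0.0228527 ])}
{'vfov': 70.94721388323505, 'cx': 255.68200705322215, 'cy': 190.76024284695976, 'eye': array([ 0.24117303, -0.60869527,  0.38325446]), 'attitude': array([ 0.79180121, -0.59822244, -0.07513344,  0.09765104])} [ 0.1774275  -0.62466747  0.22577672] [ 9.90432893e-01  1.37992475e-01 -9.12982588e-05 -8.67909879e-04] 0.1 0.0188
```

View pics/top0.png

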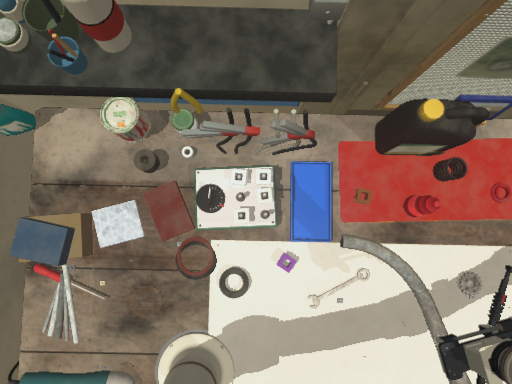

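View pics/side0.png

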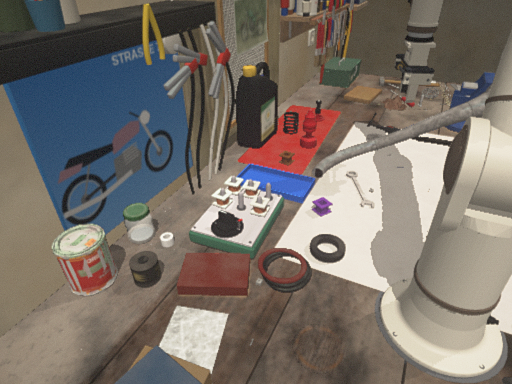

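```bash
cat > h.py <<'E'
from bench import manip, effector, viewer
import cv2, numpy as np
from scipy.spatial.transform import Rotation as R
def down(yaw): return (R.from_euler('z',yaw)*R.from_quat([1,0,0,0])).as_quat()
def cal(n):
    c=viewer.get_calibration(n); c['f']=192/np.tan(np.radians(c['vfov']/2)); c['R']=R.from_quat(c['attitude']).as_matrix(); return c
def shot(n,fn=None):
    c=cal(n); im=viewer.get_image(n)[...,::-1].copy()
    if fn: cv2.imwrite('pics/'+fn,im)
    return im,c
def ray(c,u,v,z):
    d=c['R']@np.array([(u-c['cx'])/c['f'],(v-c['cy'])/c['f'],1]); return (c['eye']+d*(z-c['eye'][2])/d[2])
def proj(c,p):
    q=(np.asarray(p)-c['eye'])@c['R']; return q[:2]/q[2]*c['f']+[c['cx'],c['cy']]
E
python3 - <<'E'
from h import *
c=cal('top')
for n,u,v,z in (("tl",195,169,.045),("tr",274,166,.045),("br",275,227,.045),("bl",195,227,.045),("knob",210,198,.08),("tray",311,201,.02),("brown",362,196,.03),("purple",288,262,.03),("bush",188,152,.02),("pot",147,160,.06)): print(n,ray(c,u,v,z).round(3))
w=cal('wrist'); print(w['R'].round(2), R.from_quat(manip.current_tcp_rot()).as_matrix().T@w['R'],R.from_quat(manip.current_tcp_rot()).as_matrix().T@(w['eye']-manip.current_tool_pos()))
for y in (0,np.pi/2,-np.pi/2,np.pi): print(y, manip.solve_ik([.36,-.09,.25],down(y)))
E
```

```text
tl [0.568 0.016 0.045]
tr [ 0.582 -0.206  0.045]
br [ 0.411 -0.212  0.045]
bl [0.406 0.01  0.045]
knob [ 0.485 -0.032  0.08 ]
tray [ 0.487 -0.316  0.02 ]
brown [ 0.504 -0.46   0.03 ]
purple [ 0.314 -0.252  0.03 ]
bush [0.621 0.041 0.02 ]
pot [0.588 0.148 0.06 ]
[[ 0.27 -0.93 -0.24]
 [-0.96 -0.27 -0.06]
 [-0.    0.24 -0.97]] [[-3.89270853e-04 -9.69626498e-01 -2.44590070e-01]
 [ 9.99999843e-01 -2.78882234e-04 -4.85952628e-04]
 [ 4.02980720e-04 -2.44590220e-01  9.69626455e-01]] [ 0.06569301  0.00178588 -0.15747725]
0 [ 1.23422217 -0.08174975 -0.99559894  2.14578414 -0.07945386  1.04172811
 -1.29047941]
1.5707963267948966 [ 1.52040901 -0.12975368 -1.23532553  2.14241268 -0.1416091   1.04648234
  0.35896552]
-1.5707963267948966 None
3.141592653589793 [ 1.62841761 -0.17348421 -1.30877363  2.14166705 -0.19303053  1.05338674
  1.99063223]
```

Run:
```python
from h import *
p=manip.current_tool_pos()
manip.servo_line([p[0],p[1],.33],vel=.25)
for z in (.3,.33):print(manip.solve_ik([.5,-.11,z],down(0)))
manip.move_pose([.50,-.11,.30],down(0))
print(manip.current_clock(),manip.current_tool_pos(),manip.current_q().round(2))
im,c=shot('wrist','w1.png'); cv2.imwrite('pics/w1b.png',cv2.resize(im,(800,600),interpolation=cv2.INTER_CUBIC)); np.save('w1.npy',c,allow_pickle=True)
```

```text
[ 1.02115194  0.28126927 -1.01410015  1.79027116  0.25454797  1.21075835
 -1.63701711]
[ 1.04716387  0.25573546 -1.03689141  1.74696653  0.23001261  1.26998261
 -1.61519486]
2.8417 [ 0.49994183 -0.1111687   0.29986701] [ 1.02  0.28 -1.01  1.79  0.25  1.21 -1.64]
```

View pics/w1b.png

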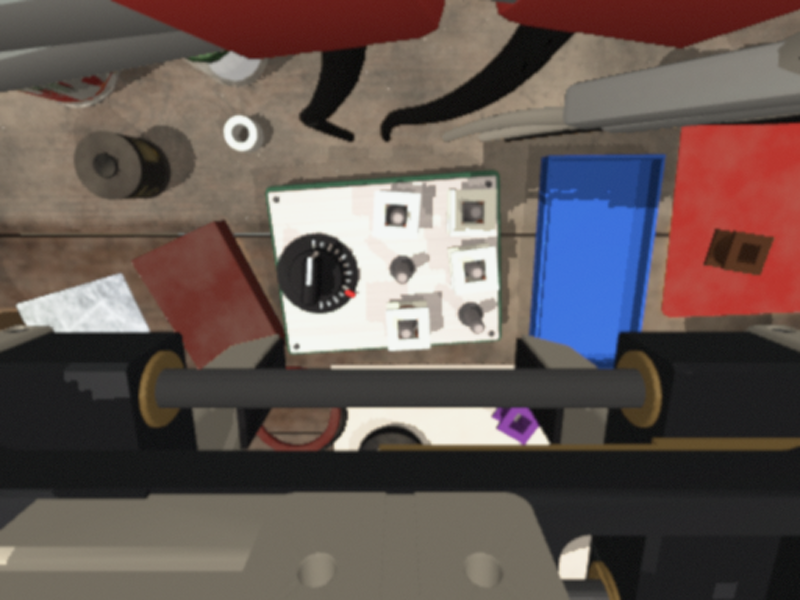

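```bash
cat > meas.py <<'E'
from h import *
def plate(im,c):
    hsv=cv2.cvtColor(im,cv2.COLOR_BGR2HSV)
    # rectify onto z=0.045, 0.5 mm/px, x:0.38..0.62, y:0.06..-0.26
    W=np.array([[.38,.06],[.62,.06],[.62,-.26],[.38,-.26]])
    src=np.float32([proj(c,[*w,.045]) for w in W]); dst=np.float32([[(0.06-w[1])*2000,(.62-w[0])*2000] for w in W])
    return cv2.warpPerspective(im,cv2.getPerspectiveTransform(src,dst),(640,480),flags=cv2.INTER_CUBIC)
if __name__=='__main__':
    im=cv2.imread('pics/w1.png'); c=np.load('w1.npy',allow_pickle=True).item()
    r=plate(im,c); cv2.imwrite('pics/rect1.png',r)
    hsv=cv2.cvtColor(im,cv2.COLOR_BGR2HSV)
    red=((hsv[...,0]<8)|(hsv[...,0]>172))&(hsv[...,1]>150)&(hsv[...,2]>120)
    n,l,s,ce=cv2.connectedComponentsWithStats(red.astype(np.uint8))
    for i in range(1,n):
        if 4<s[i,4]<60: print('red',ce[i],s[i,4],ray(c,*ce[i],.05))
E
python3 meas.py
```

```text
red [223.38095238 187.42857143] 21 [ 0.46871744 -0.06232612  0.05      ]
```

View pics/rect1.png

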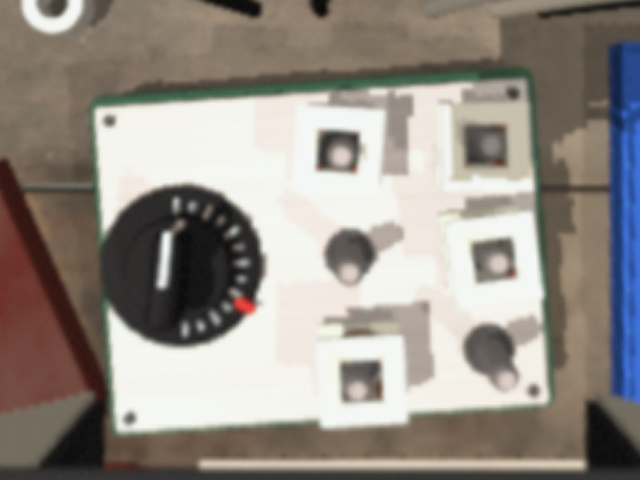

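Run:
```python
from h import *
q=manip.solve_ik([.489,-.032,.17],down(np.pi-.16)); print(q)
manip.move_pose([.489,-.032,.25],down(np.pi-.16)); manip.move_pose([.489,-.032,.17],down(np.pi-.16))
im,c=shot('wrist','w2.png'); np.save('w2.npy',c,allow_pickle=True)
W=np.array([[.43,.03],[.55,.03],[.55,-.09],[.43,-.09]])
src=np.float32([proj(c,[*w,.05]) for w in W]); dst=np.float32([[(0.03-w[1])*4000,(.55-w[0])*4000] for w in W])
r=cv2.warpPerspective(im,cv2.getPerspectiveTransform(src,dst),(480,480),flags=cv2.INTER_CUBIC)
cv2.imwrite('pics/r2.png',np.hstack([r,cv2.resize(im,(320,240))[:, :] if 0 else cv2.copyMakeBorder(cv2.resize(im,(320,240)),0,240,0,0,0)]))
hsv=cv2.cvtColor(r,cv2.COLOR_BGR2HSV)
red=(((hsv[...,0]<8)|(hsv[...,0]>172))&(hsv[...,1]>150)&(hsv[...,2]>120)).astype(np.uint8)
n,l,s,ce=cv2.connectedComponentsWithStats(red)
for i in range(1,n):
    if s[i,4]>100: print('red',ce[i],s[i],.55-ce[i][1]/4000,.03-ce[i][0]/4000)
```

```text
[ 1.07130445  0.78929987 -1.47814046  1.98135851  0.85106015  1.22245298
  0.67114631]
red [370.60535506 325.65541327] [351 308  41  33 859] 0.4685861466821887 -0.06265133876600698
```

View pics/r2.png

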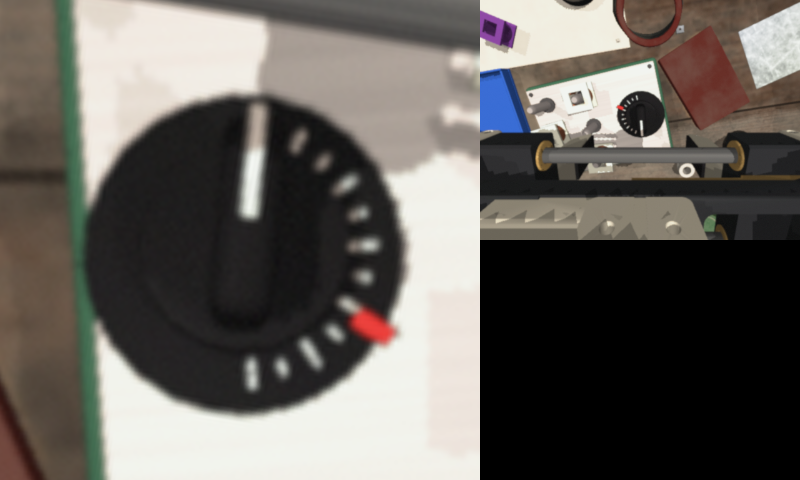

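Run:
```python
from h import *
K=np.array([.4875,-.0315]); y0=np.pi-.087; y1=np.radians(59.7)
ok=[manip.solve_ik([*K,.064],down(y)) for y in np.linspace(y0,y1,8)]
for q in ok: print(None if q is None else q.round(2))
if any(q is None for q in ok): raise SystemExit
manip.servo_line([*K,.12],down(y0),vel=.1)
manip.servo_line([*K,.064],vel=.06)
print('F',manip.current_force(),manip.current_tool_pos())
effector.close(10)
print('gap',manip.current_finger_gap(),manip.current_force(),manip.current_wrist_torque(),manip.current_tool_pos(),manip.current_clock())
```

```text
[ 0.81  0.66 -1.    2.06  0.76  0.85  0.83]
[ 0.76  0.63 -0.94  2.06  0.71  0.82  0.59]
[ 0.72  0.6  -0.88  2.06  0.65  0.79  0.35]
[ 0.67  0.57 -0.81  2.06  0.6   0.76  0.11]
[ 0.62  0.54 -0.75  2.06  0.55  0.74 -0.14]
[ 0.58  0.52 -0.69  2.06  0.5   0.72 -0.39]
[ 0.53  0.51 -0.63  2.06  0.46  0.71 -0.63]
[ 0.48  0.49 -0.57  2.07  0.41  0.69 -0.88]
F [ 0.37491157 -0.58832048 -0.05530299] [ 0.48782552 -0.03140061  0.06430777]
gap 0.013639623626760284 [ 1.17091835  5.12458441 -0.83260479] [ 1.32302328 -0.26553805 -0.07690801] [ 0.48767363 -0.02959479  0.06409114] 8.5333
```

Run:
```python
from h import *
K=np.array([.4875,-.0296]); y0=np.pi-.087; y1=np.radians(59.7)
manip.servo_line([*K,.064],vel=.02); print(manip.current_force())
effector.close(25)
for y in np.linspace(y0,y1,12)[1:]:
    manip.move_pose([*K,.064],down(y))
    print(np.degrees(y).round(1),manip.current_force().round(1),manip.current_wrist_torque().round(2),manip.current_finger_gap().round(4),manip.current_tool_pos().round(4))
x=R.from_quat(manip.current_tcp_rot()).as_matrix()[:,0]; print(np.degrees(np.arctan2(x[1],x[0])),manip.current_clock())
```

```text
[0.4929186  1.78775006 0.97534303]Traceback (most recent call last):
  File "<stdin>", line 7, in <module>
AttributeError: 'float' object has no attribute 'round'
```

Run:
```python
from h import *
K=np.array([.4875,-.0296]); y0=np.pi-.087; y1=np.radians(59.7)
for y in np.linspace(y0,y1,12)[2:]:
    manip.move_pose([*K,.064],down(y))
    print(np.degrees(y).round(1),manip.current_force().round(1),manip.current_wrist_torque().round(2),round(manip.current_finger_gap(),4),manip.current_tool_pos().round(4))
x=R.from_quat(manip.current_tcp_rot()).as_matrix()[:,0]; print(np.degrees(np.arctan2(x[1],x[0])),manip.current_clock())
```

```text
154.0 [0.1 1.4 1.5] [ 0.33 -0.21 -0.08] 0.0137 [ 0.4876 -0.0298  0.0641]
143.6 [-0.4  0.5  3.3] [ 0.09 -0.08 -0.06] 0.0138 [ 0.4875 -0.03    0.0641]
133.1 [-0.  -0.4  5. ] [-0.23  0.06  0.  ] 0.014 [ 0.4874 -0.0301  0.064 ]
122.6 [-1.8 -1.9  6. ] [-0.33  0.25 -0.05] 0.0139 [ 0.4872 -0.0302  0.064 ]
112.1 [-1.7 -2.9  7.1] [-0.54  0.43 -0.02] 0.0142 [ 0.487  -0.0303  0.064 ]
101.6 [-2.9 -1.5  8.1] [-0.49  0.52 -0.05] 0.0138 [ 0.4868 -0.0303  0.064 ]
91.1 [-3.9 -0.9  9.2] [-0.43  0.65 -0.05] 0.014 [ 0.4867 -0.0304  0.064 ]
80.7 [-3.6 -1.9  9.2] [-0.47  0.82 -0.02] 0.0139 [ 0.4864 -0.0304  0.064 ]
70.2 [-3.9 -1.6 10.4] [-0.42  0.84 -0.01] 0.014 [ 0.4862 -0.0303  0.064 ]
59.7 [-4.1 -1.6 10.3] [-0.38  1.   -0.07] 0.0137 [ 0.4861 -0.0302  0.0639]
60.26044936374299 12.025
```

Run:
```python
from h import *
K=np.array([.4862,-.0303])
manip.servo_line([*K,.064],down(np.radians(59.5)),vel=.02); manip.sleep(.4); effector.close(40)
for z in (.068,.072,.076,.078,.079,.080,.081):
    manip.servo_line([*K,z],vel=.03); f=manip.current_force()
    print(z,f.round(1),manip.current_tool_pos().round(4),round(manip.current_finger_gap(),4))
    if f[2]<-25: break
manip.sleep(.4)
print(manip.current_force(),manip.current_tool_pos())
```

```text
0.068 [ 0.1 -0.  -0.3] [ 0.4859 -0.0303  0.0678] 0.0137
0.072 [-0.5 -0.5 -0.8] [ 0.4859 -0.0303  0.0721] 0.0137
0.076 [-1.   0.5  2.2] [ 0.486  -0.0303  0.0763] 0.0138
0.078 [-1.4 -0.2  0.4] [ 0.4859 -0.0303  0.0781] 0.014
0.079 [  3.    0.1 -14. ] [ 0.4859 -0.0303  0.0783] 0.0136
0.08 [  6.1  -0.  -26.9] [ 0.4858 -0.0303  0.0784] 0.0141
[  6.69108068   0.21542871 -27.5590595 ] [ 0.48579929 -0.03029239  0.07843681]
```

```bash
cat >> h.py <<'E'
WC=np.array([.492,-.1005]); WY=.0674
def wpt(x,y): return WC+R.from_euler('z',WY).as_matrix()[:2,:2]@np.array([x,y])
def tray(n='top',fn=None):
    im,c=shot(n,fn); h=cv2.cvtColor(im,cv2.COLOR_BGR2HSV)
    m=cv2.inRange(h,(105,120,60),(125,255,255)); m=cv2.morphologyEx(m,cv2.MORPH_OPEN,np.ones((3,3)))
    cs,_=cv2.findContours(m,cv2.RETR_EXTERNAL,cv2.CHAIN_APPROX_NONE)
    best=[]
    for k in cs:
        if cv2.contourArea(k)<1000: continue
        P=np.float32([ray(c,u,v,.022)[:2] for u,v in k[:,0]])
        if not(.3<P[:,0].mean()<.65 and -.5<P[:,1].mean()<-.2): continue
        (ctr,(a,b),th)=cv2.minAreaRect(P)
        if a<b: a,b=b,a; th-=90
        th=(th+90)%180-90
        if th<0: th+=180   # long axis angle near 90 or 0
        best.append((np.array(ctr),a,b,th))
    return best
E
python3 - <<'E'
from h import *
K=np.array([.4862,-.0303])
manip.servo_line([*K,.0785],vel=.03); effector.open_jaws()
manip.servo_line([*K,.16],vel=.15)
manip.move_pose([.48,-.10,.30],down(WY))
im,c=shot('wrist','w3.png'); cv2.imwrite('pics/w3b.png',im[:250]); np.save('w3.npy',c,allow_pickle=True)
print(tray('top','t3.png')); print(tray('wrist'))
for n,(x,y) in {4:(-52,-14),2:(0,-80),3:(52,-80),6:(52,-14)}.items():
    for z in (.051,.16): print(n,z,np.round(manip.solve_ik([*wpt(x/1e3,y/1e3),z],down(WY)),2))
print(manip.current_clock())
E
```

```text
[(array([ 0.48688674, -0.31493819]), 0.22745805978775024, 0.11288059502840042, 0.8817554116249084)]
[(array([ 0.48724702, -0.31329441]), 0.22805292904376984, 0.1220560297369957, 0.5664950609207153)]
4 0.051 [ 0.54  0.44 -0.39  2.15  0.29  0.6  -1.57]
4 0.16 [ 0.61  0.24 -0.46  2.08  0.14  0.85 -1.44]
2 0.051 [ 0.59  0.53 -0.36  1.98  0.29  0.68 -1.46]
2 0.16 [ 0.64  0.36 -0.42  1.92  0.19  0.9  -1.37]
3 0.051 [ 0.56  0.6  -0.38  1.86  0.32  0.74 -1.5 ]
3 0.16 [ 0.6   0.45 -0.43  1.8   0.22  0.94 -1.43]
6 0.051 [ 0.48  0.58 -0.41  1.91  0.34  0.72 -1.63]
6 0.16 [ 0.53  0.42 -0.47  1.85  0.23  0.93 -1.55]
17.9583
```

View pics/w3b.png

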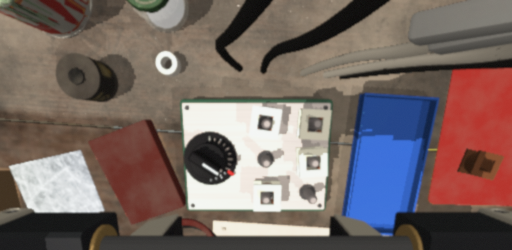

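Run:
```python
from h import *
def tri(a,b):
    A=[];B=[]
    for n,(u,v) in (('top',a),('side',b)):
        c=cal(n); d=c['R']@np.array([(u-c['cx'])/c['f'],(v-c['cy'])/c['f'],1]); d/=np.linalg.norm(d); M=np.eye(3)-np.outer(d,d); A.append(M);B.append(M@c['eye'])
    p=np.linalg.solve(sum(A),sum(B)); return p.round(3),[np.linalg.norm(M@p-b).round(3) for M,b in zip(A,B)]
print(tri((253,131),(203,60)),tri((308,134),(222,58)),tri((253,131),(222,58)),tri((308,134),(203,60)))
print(tri((180,99),(152,30)))
```

```text
(array([ 0.591, -0.143,  0.408]), [np.float64(0.001), np.float64(0.001)]) (array([ 0.598, -0.246,  0.388]), [np.float64(0.005), np.float64(0.005)]) (array([ 0.57 , -0.153,  0.415]), [np.float64(0.022), np.float64(0.022)]) (array([ 0.619, -0.235,  0.382]), [np.float64(0.028), np.float64(0.028)])
(array([ 0.62 , -0.022,  0.488]), [np.float64(0.004), np.float64(0.004)])
```

Run:
```python
import cv2,numpy as np
a=cv2.imread('pics/top0.png')[85:175,165:325]; b=cv2.imread('pics/side0.png')[30:215,150:290]
a=cv2.resize(a,None,fx=3,fy=3); b=cv2.resize(b,None,fx=2.3,fy=2.3)
H=max(a.shape[0],b.shape[0]); f=lambda i:cv2.copyMakeBorder(i,0,H-i.shape[0],0,0,0)
o=np.hstack([f(a),f(b)])[:, :]; print(o.shape,a.shape); cv2.imwrite('pics/pl.png',o[:600,:805][:, :800])
```

```text
(425, 802, 3) (270, 480, 3)
```

View pics/pl.png

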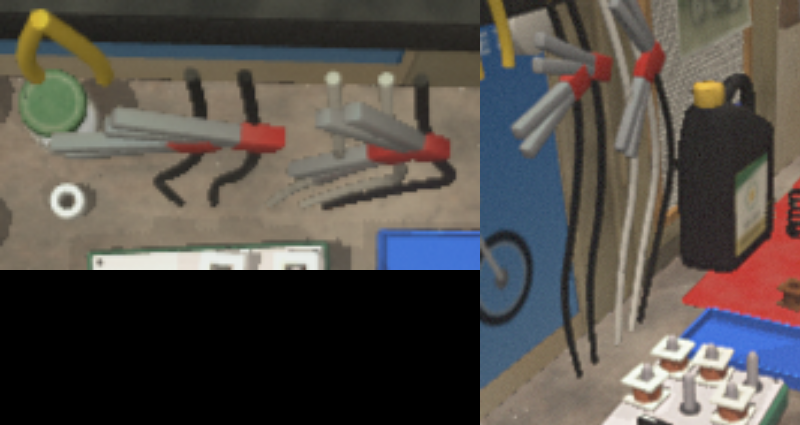

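Run:
```python
from h import *
def tri(a,b):
    A=[];B=[]
    for n,(u,v) in (('top',a),('side',b)):
        c=cal(n); d=c['R']@np.array([(u-c['cx'])/c['f'],(v-c['cy'])/c['f'],1]); d/=np.linalg.norm(d); M=np.eye(3)-np.outer(d,d); A.append(M);B.append(M@c['eye'])
    p=np.linalg.solve(sum(A),sum(B)); return p.round(3),[np.linalg.norm(M@p-b).round(3) for M,b in zip(A,B)]
print(tri((225.7,152.7),(193.5,193)),tri((236,152.7),(200,187)),tri((256,152.5),(209.6,180)),tri((272,153.5),(220,170)))
print('clamp jaw tips',tri((262,141),(197,85)),tri((182,132),(155,55)),tri((202,121),(166,82)), tri((262,141),(212,80)))
```

```text
(array([ 0.611, -0.071,  0.083]), [np.float64(0.001), np.float64(0.001)]) (array([ 0.61 , -0.1  ,  0.085]), [np.float64(0.0), np.float64(0.0)]) (array([ 0.614, -0.154,  0.075]), [np.float64(0.001), np.float64(0.001)]) (array([ 0.609, -0.199,  0.085]), [np.float64(0.002), np.float64(0.002)])
clamp jaw tips (array([ 0.601, -0.153,  0.345]), [np.float64(0.016), np.float64(0.016)]) (array([ 0.589, -0.009,  0.444]), [np.float64(0.013), np.float64(0.013)]) (array([ 0.617, -0.043,  0.383]), [np.float64(0.002), np.float64(0.002)]) (array([ 0.583, -0.162,  0.358]), [np.float64(0.001), np.float64(0.001)])
```

```bash
cat >> h.py <<'E'
CO={4:(-.052,-.014,.011),2:(0,-.080,-.011),3:(.052,-.080,-.0225),6:(.052,-.014,.011)}
YAW=np.pi+WY
def st(t=''): print(t,manip.current_force().round(1),manip.current_tool_pos().round(4),round(manip.current_finger_gap(),4),round(manip.current_clock(),1),flush=True)
E
python3 - <<'E'
from h import *
for n,(x,y,o) in CO.items():
    for z in (.051,.12): 
        q=manip.solve_ik([*wpt(x,y+o),z],down(YAW)); print(n,z,None if q is None else np.round(q,2))
for tx in(-.044,.044):
  for ty in (-.033,.033):
    for z in (.01,.12):
        q=manip.solve_ik([.487+tx,-.315+ty,z],down(np.pi/2)); print(tx,ty,z,None if q is None else np.round(q,2))
E
```

```text
4 0.051 [ 1.03  0.67 -1.05  2.14  0.83  0.82  1.09]
4 0.12 [ 1.04  0.47 -1.03  2.11  0.54  0.85  1.33]
2 0.051 [ 1.11  0.8  -1.06  1.95  0.88  0.94  1.23]
2 0.12 [ 1.12  0.65 -1.06  1.92  0.69  0.99  1.38]
3 0.051 [ 1.06  0.89 -1.08  1.82  0.93  1.03  1.23]
3 0.12 [ 1.07  0.77 -1.1   1.79  0.77  1.09  1.33]
6 0.051 [ 0.94  0.88 -1.13  1.9   0.96  1.02  1.02]
6 0.12 [ 0.97  0.75 -1.15  1.87  0.79  1.07  1.13]
-0.044 -0.033 0.01 [ 0.95  0.66 -0.43  1.9   0.42  0.67  0.27]
-0.044 -0.033 0.12 [ 0.99  0.49 -0.47  1.86  0.28  0.86  0.38]
-0.044 0.033 0.01 [ 0.86  0.61 -0.43  2.    0.43  0.62  0.15]
-0.044 0.033 0.12 [ 0.92  0.43 -0.5   1.95  0.27  0.82  0.28]
0.044 -0.033 0.01 [ 0.88  0.76 -0.47  1.71  0.46  0.78  0.19]
0.044 -0.033 0.12 [ 0.9   0.61 -0.51  1.67  0.35  0.95  0.27]
0.044 0.033 0.01 [ 0.81  0.72 -0.48  1.8   0.48  0.74  0.06]
0.044 0.033 0.12 [ 0.84  0.56 -0.53  1.76  0.35  0.91  0.16]
```

```bash
cat >> h.py <<'E'
def grasp(n):
    x,y,o=CO[n]; q=down(YAW)
    manip.move_pose([*wpt(x,y+o),.12],q)
    for z in (.085,.065,.051):
        manip.servo_line([*wpt(x,y+o),z],vel=.1)
        if abs(manip.current_force()[2])>8: st('contact!'); return False
    st('down'); effector.close(4); st('closed')
    while abs(o)>1e-4 and manip.current_finger_gap()>.0415:
        o-=np.sign(o)*min(.004,abs(o)); manip.servo_line([*wpt(x,y+o),.051],vel=.05); effector.close(4); st(f'o={o:.3f}')
    return True
def lift(n):
    effector.close(30); st('gripped'); p=manip.current_tool_pos()
    manip.servo_line([p[0],p[1],.12],vel=.12); st('lifted')
E
python3 - <<'E'
from h import *
manip.move_pose([*wpt(-.052,-.003),.22],down(YAW))
if grasp(4): pass
E
```

```text
down [-0.2 -0.3 -0. ] [ 0.4402 -0.1069  0.0511] 0.0915 22.0
closed [ 0.6 -8.  -1.3] [ 0.4407 -0.1102  0.0511] 0.0466 22.9
o=0.007 [ 0.7 -7.5  0.9] [ 0.4409 -0.1135  0.0511] 0.0401 23.4
```

Run:
```python
s=open('h.py').read()
s=s.replace("while abs(o)>1e-4 and manip.current_finger_gap()>.0415:","while abs(o)>-.003 and (manip.current_finger_gap()>.0415 or abs(manip.current_force()[1])>2.5) and abs(o)>1e-4:")
open('h.py','w').write(s)
from h import *
for o in (.004,.001):
    manip.servo_line([*wpt(-.052,-.014+o),.051],vel=.05); st(o)
lift(4); print(tray('top'))
```

```text
0.004 [-0.1 -1.8  2.5] [ 0.441  -0.1142  0.0511] 0.04 23.6
0.001 [-1.6  1.9  3.6] [ 0.4412 -0.1161  0.0511] 0.0394 23.9
gripped [-0.4  3.2  5.2] [ 0.4412 -0.1161  0.0511] 0.0395 24.1
lifted [ 0.1  0.5 -0.7] [ 0.4405 -0.1166  0.1195] 0.0393 24.8
[(array([ 0.48685682, -0.31474814]), 0.22740404307842255, 0.11249961704015732, 0.8817607164382935)]
```

```bash
cat >> h.py <<'E'
SLOT=[(-.045,-.033),(-.045,.033),(.045,-.033),(.045,.033)]
def place(i,T):
    (c,a,b,th)=T; t=np.radians(th if th<90 else th-180); M=R.from_euler('z',t).as_matrix()[:2,:2]
    p=c+M@np.array(SLOT[i]); q=down(np.pi/2+t)
    manip.move_pose([*p,.12],q); st('over')
    manip.servo_line([*p,.03],vel=.15)
    for z in (.018,.011,.0078):
        manip.servo_line([*p,z],vel=.05)
        if manip.current_force()[2]>6: break
    st('at floor'); effector.open_jaws(); st('open')
    manip.servo_line([*p,.12],vel=.2); st('up')
E
python3 - <<'E'
from h import *
T=tray('top')[0]
place(0,T); print(tray('top','t4.png'))
E
```

```text
over [0.4 0.3 0.4] [ 0.4426 -0.3465  0.1194] 0.0397 25.9
at floor [-0.5 -0.1 -1.2] [ 0.4423 -0.3483  0.0076] 0.0395 27.6
open [-0.4 -0.3  0.4] [ 0.4424 -0.3484  0.0078] 0.0913 28.5
up [ 0.4 -0.3 -0.3] [ 0.4416 -0.3483  0.1193] 0.092 29.2
[(array([ 0.48688674, -0.31493819]), 0.22745805978775024, 0.11288059502840042, 0.8817554116249084)]
```

Run:
```python
from h import *
im,c=shot('wrist'); cv2.imwrite('pics/w4.png',np.hstack([im,cv2.resize(cv2.imread('pics/t4.png')[120:270,180:360],(288,240),interpolation=cv2.INTER_CUBIC).__array__() if 0 else cv2.copyMakeBorder(cv2.resize(cv2.imread('pics/t4.png')[140:260,170:350],(288,192)),0,192,0,0,0)]))
```

```text
(no output)
```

View pics/w4.png

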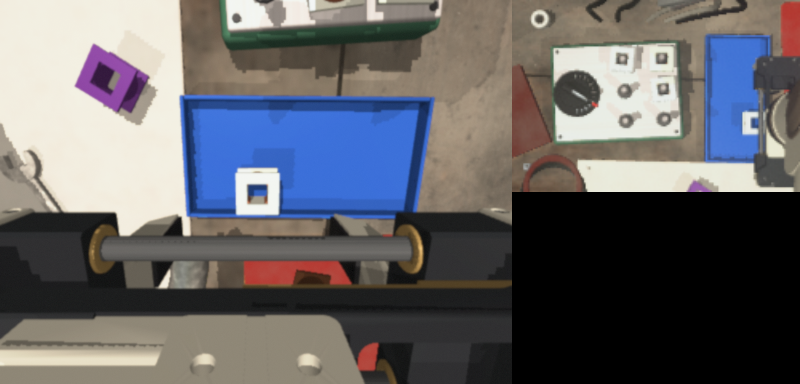

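```bash
cat > run.py <<'E'
import sys
from h import *
n,i=int(sys.argv[1]),int(sys.argv[2])
if not grasp(n): raise SystemExit('grasp')
lift(n)
if manip.current_finger_gap()<.03: raise SystemExit('lost')
t=[x for x in tray('top') if abs(x[1]-.228)<.008 and abs(x[2]-.113)<.008]; print(t)
if not t: raise SystemExit('tray?')
place(i,t[0])
E
python3 run.py 2 1
```

```text
down [-0.3  0.7 -0.3] [ 0.4976 -0.1912  0.0504] 0.0918 31.5
closed [0.1 7.7 0.6] [ 0.4984 -0.1873  0.0511] 0.0506 32.4
o=-0.007 [-1.   8.1  2.7] [ 0.4981 -0.1835  0.0511] 0.0432 32.8
o=-0.003 [-1.   5.4  2.4] [ 0.4977 -0.182   0.0511] 0.0399 33.3
o=0.000 [-0.4  0.5  3.5] [ 0.4976 -0.1809  0.0511] 0.0397 33.8
gripped [-0.5  0.3  3.3] [ 0.4976 -0.1808  0.0512] 0.0393 34.0
lifted [ 0.2  0.1 -1. ] [ 0.4968 -0.181   0.1194] 0.0394 34.7
[]tray?
```

Run:
```python
from h import *
print(tray('top','t5.png')); print(tray('wrist','w5.png'))
a=cv2.imread('pics/t5.png')[130:280,170:380]; b=cv2.imread('pics/w5.png')
cv2.imwrite('pics/c5.png',np.hstack([cv2.resize(a,(420,300)),cv2.resize(b,(380,300))]))
```

```text
[]
[(array([ 0.46377423, -0.31435591]), 0.18215271830558777, 0.12028948217630386, 0.4204554557800293)]
```

View pics/c5.png

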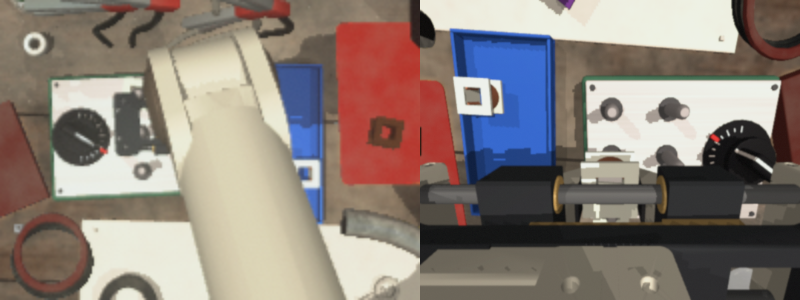

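```bash
sed -i "s/^t=\[/manip.move_pose([.44,-.11,.14],down(YAW)); st('obs')\nt=[/" run.py
sed 's/^if not grasp.*//;s/^lift.*//' run.py > run2.py; python3 run2.py 2 1
```

```text
obs [ 0.2 -0.9  0.1] [ 0.4394 -0.1096  0.14  ] 0.0393 35.3
[(array([ 0.48684895, -0.31423903]), 0.22740398347377777, 0.11148153990507126, 0.8818186521530151)]
over [-0.2  0.  -0.8] [ 0.4416 -0.2814  0.1196] 0.0395 36.4
at floor [-1.5 -2.1  9.4] [ 0.4433 -0.2843  0.02  ] 0.0392 37.5
open [0.8 0.5 0.3] [ 0.4414 -0.282   0.018 ] 0.092 38.5
up [-0.3 -0.6 -0.2] [ 0.4406 -0.282   0.1194] 0.092 39.2
```

Run:
```python
from h import *
manip.move_pose([.44,-.31,.19],down(np.pi/2))
im,c=shot('wrist','w6.png'); np.save('w6.npy',c,allow_pickle=True); cv2.imwrite('pics/w6b.png',cv2.resize(im[60:240,120:460],(800,424),interpolation=cv2.INTER_CUBIC)); print(tray('wrist'),c['eye'])
```

```text
[(array([ 0.48675212, -0.31686041]), 0.2275092452764511, 0.11524485796689987, 0.4151003360748291)] [ 0.44034145 -0.24666018  0.34696815]
```

View pics/w6b.png

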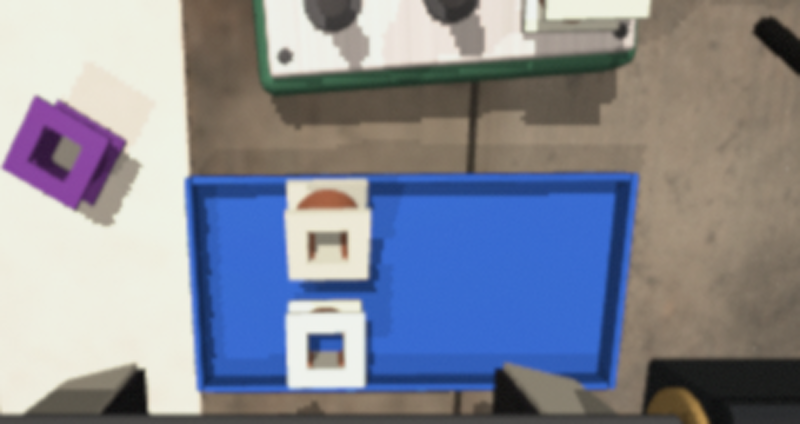

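Run:
```python
from h import *
c=np.load('w6.npy',allow_pickle=True).item()
g=lambda u,v,z: ray(c,u/2.353+120,v/2.353+60,z).round(4)
print('top flange',g(328,245,.04),g(287,210,.045),g(370,280,.034),g(287,280,.034)); print('coil4',g(327,350,.034)); print('wall inner +y',g(400,190,.022))
T=[.487,-.315]
p=g(328,245,.04); y=p[1]+.005
manip.move_pose([p[0],y,.10],down(np.pi/2)); manip.servo_line([p[0],y,.03],vel=.15); st(); manip.servo_line([p[0],y,.016],vel=.05); st('dn')
effector.close(8); st('cl')
manip.servo_line([p[0],y,.030],vel=.06); st('lift')
manip.servo_line([p[0],-.315+.022,.030],vel=.06); st('shift')
for z in (.024,.018,.012):
    manip.servo_line([p[0],-.315+.022,z],vel=.05); st(z)
    if manip.current_force()[2]>5: break
effector.open_jaws(); st('open')
manip.servo_line([p[0],-.315+.022,.10],vel=.2)
manip.move_pose([.44,-.31,.19],down(np.pi/2))
im,c=shot('wrist','w7.png'); np.save('w7.npy',c,allow_pickle=True); cv2.imwrite('pics/w7b.png',cv2.resize(im[60:240,120:460],(800,424),interpolation=cv2.INTER_CUBIC)); print(tray('wrist'),c['eye'])
```

```text
top flange [ 0.4446 -0.2926  0.04  ] [ 0.4251 -0.2752  0.045 ] [ 0.4659 -0.3113  0.034 ] [ 0.4241 -0.3112  0.034 ]
coil4 [ 0.4443 -0.3482  0.034 ]
wall inner +y [ 0.4812 -0.2674  0.022 ]
 [-0.   0.8 -0.1] [ 0.4456 -0.2883  0.0311] 0.0916 40.7
dn [-0.3 -0.1  0.7] [ 0.4444 -0.2874  0.0158] 0.0919 41.2
cl [-0.2 -0.   1. ] [ 0.4446 -0.2876  0.016 ] 0.0399 42.0
lift [-0.1  0.4 -0.1] [ 0.445  -0.288   0.0307] 0.0395 42.4
shift [ 0.1  0.  -1.9] [ 0.4443 -0.2936  0.0298] 0.0398 42.7
0.024 [-0.6 -0.1  0.6] [ 0.4441 -0.2925  0.0233] 0.0398 42.9
0.018 [ 0.2  0.3 -0.8] [ 0.4443 -0.2927  0.0175] 0.0395 43.2
0.012 [-0.7  0.8  1.6] [ 0.445  -0.2929  0.0121] 0.0402 43.5
open [-0.2 -0.2 -0.2] [ 0.4446 -0.293   0.012 ] 0.0916 44.4
[(array([ 0.48673826, -0.31690955]), 0.22751082479953766, 0.11534921079874039, 0.4203573763370514)] [ 0.44023439 -0.24638912  0.34694419]
```

View pics/w7b.png

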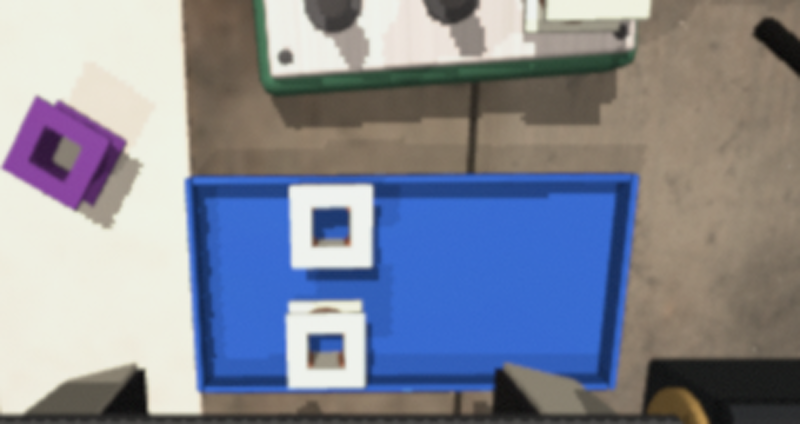

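```bash
sed -i 's/^SLOT=.*/SLOT=[(-.045,-.033),(-.045,.033),(.045,-.031),(.045,.024)]/' h.py; python3 run.py 3 2
```

```text
down [0.2 0.6 1.1] [ 0.5501 -0.1991  0.0502] 0.0914 47.8
closed [-1.5  7.6 -0.1] [ 0.5506 -0.1949  0.051 ] 0.0727 48.3
o=-0.018 [-1.1  8.8  0.3] [ 0.5504 -0.1911  0.0511] 0.0652 48.8
o=-0.014 [-0.3  7.8  0.2] [ 0.5501 -0.1873  0.0511] 0.0577 49.3
o=-0.010 [-1.4  8.5  0.7] [ 0.5499 -0.1834  0.0511] 0.0505 49.7
o=-0.006 [-0.7  8.3 -0.3] [ 0.5496 -0.1796  0.0511] 0.0423 50.2
o=-0.002 [-0.7  5.   2. ] [ 0.5496 -0.1784  0.0512] 0.04 50.7
o=0.000 [ 0.3 -1.2 -0. ] [ 0.5494 -0.178   0.0511] 0.0402 51.1
gripped [-0.1 -1.3  0.3] [ 0.5494 -0.1774  0.0511] 0.0393 51.3
lifted [ 0.7  0.  -0.3] [ 0.5489 -0.1776  0.1197] 0.0393 52.1
obs [ 1.1 -0.   0.1] [ 0.4393 -0.1101  0.1397] 0.0395 52.6
[(array([ 0.48684895, -0.31423903]), 0.22740398347377777, 0.11148153990507126, 0.8818186521530151)]
over [ 0.5  1.1 -0.4] [ 0.5327 -0.3429  0.1193] 0.0395 53.7
at floor [ 0.5  0.  -0.9] [ 0.5322 -0.3445  0.0076] 0.0392 55.4
open [ 0.4 -0.7 -0.3] [ 0.5323 -0.3445  0.0078] 0.0915 56.4
up [-0.  -0.3  0.6] [ 0.5315 -0.3444  0.1192] 0.0919 57.1
```

```bash
python3 run.py 6 3
python3 - <<'E'
from h import *
manip.move_pose([.47,-.30,.21],down(np.pi/2))
im,c=shot('wrist','w8.png'); cv2.imwrite('pics/w8b.png',cv2.resize(im[:240],(800,375),interpolation=cv2.INTER_CUBIC)); print(tray('wrist'),tray('top'))
E
```

```text
down [ 0.3  0.7 -0.2] [ 0.5434 -0.1     0.0502] 0.0921 59.2
closed [ 3.3 -7.6 -1. ] [ 0.5454 -0.1042  0.0513] 0.0442 60.1
o=0.007 [ 1.6 -6.8 -0.5] [ 0.5449 -0.1063  0.0511] 0.0402 60.6
o=0.003 [-0.6 -0.3  2.4] [ 0.5447 -0.1077  0.0511] 0.0403 61.0
gripped [-0.  -1.3  3.5] [ 0.5447 -0.1078  0.0511] 0.0393 61.3
lifted [ 0.   0.8 -1.4] [ 0.5441 -0.108   0.1196] 0.0394 62.0
obs [ 0.4 -0.7 -0.2] [ 0.439  -0.1106  0.1396] 0.0396 62.5
[(array([ 0.48684895, -0.31423903]), 0.22740398347377777, 0.11148153990507126, 0.8818186521530151)]
over [-0.3  0.9 -0.6] [ 0.5319 -0.288   0.1194] 0.0396 63.6
at floor [-1.3  0.4 -0.8] [ 0.5313 -0.2894  0.0076] 0.0394 65.3
open [0.7 0.3 0.4] [ 0.5315 -0.2895  0.0078] 0.0919 66.3
up [ 0.6 -0.2  0.6] [ 0.5306 -0.2895  0.1192] 0.0921 67.0
[(array([ 0.48693851, -0.31684443]), 0.22786353528499603, 0.11569194495677948, 179.98941802978516)] []
```

View pics/w8b.png

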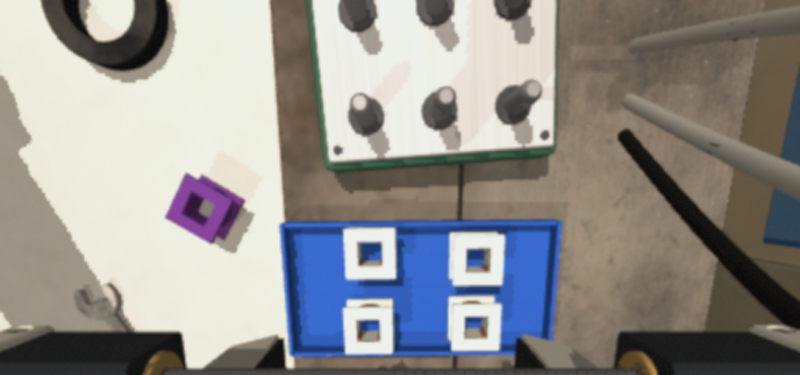

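The view shows all four coils lying flat in the tray, at (370,253), (477,258), (369,330) and (475,325). All six spindles are bare. Next I push the knob back in.

Run:
```python
from h import *
K=np.array([.4860,-.0303]); q=down(np.radians(59.9))
manip.sleep(.3)
manip.move_pose([*K,.16],q); manip.servo_line([*K,.079],vel=.1); st('dn')
effector.close(15); st('cl')
for z in (.074,.070,.066,.064,.0625,.061):
    manip.servo_line([*K,z],vel=.04); st(z)
    if manip.current_force()[2]>20: break
effector.open_jaws(); manip.servo_line([*K,.20],vel=.15)
manip.move_pose([.48,-.10,.30],down(WY))
im,c=shot('wrist','w9.png'); cv2.imwrite('pics/w9b.png',cv2.resize(im[60:230,140:460],(800,425),interpolation=cv2.INTER_CUBIC)); print(tray('top'))
st()
```

```text
dn [ 0.7 -0.5 -0.1] [ 0.4866 -0.0303  0.0794] 0.0919 70.0
cl [-0.8 -0.4 -0.1] [ 0.486  -0.0303  0.079 ] 0.0139 71.2
0.074 [ 1.7 -0.1 -4.6] [ 0.4859 -0.0303  0.0735] 0.0137 71.4
0.07 [ 1.8 -0.2 -5.2] [ 0.4859 -0.0303  0.0695] 0.0141 71.7
0.066 [ 1.5 -0.1 -4.8] [ 0.4859 -0.0303  0.0656] 0.0136 71.9
0.064 [-2.1  0.6  5.6] [ 0.486  -0.0302  0.0645] 0.0142 72.2
0.0625 [-3.7  0.9 14.6] [ 0.4862 -0.0301  0.0637] 0.0136 72.4
0.061 [-4.7  0.3 17.7] [ 0.4863 -0.03    0.0626] 0.0141 72.7
[(array([ 0.48685443, -0.31459221]), 0.22740408778190613, 0.11218779534101486, 0.8817565441131592)]
 [-1.3 -0.5 -0.6] [ 0.4792 -0.0989  0.2983] 0.0918 75.9
```

View pics/w9b.png

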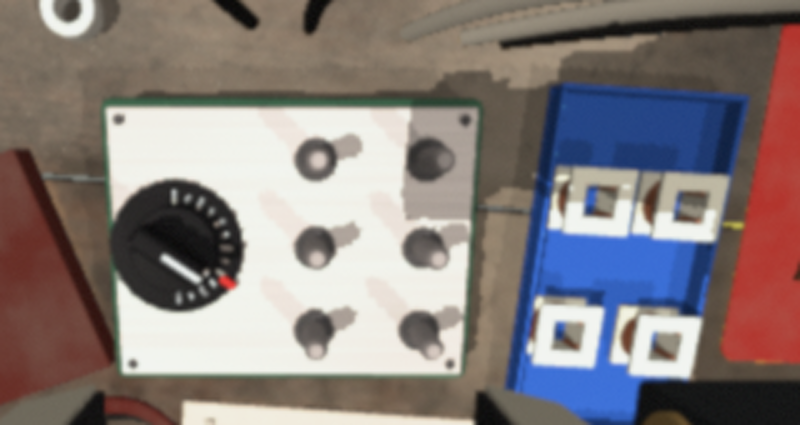

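The knob is home (the stop was felt at z of about 0.064) and its pointer at (180,267) aims at the red mark at (228,283). The four coils are flat in the tray.

```bash
python3 -c "
from h import *
print(manip.hand_in())"
```

```text
the job is handed in; nothing more can be done
None
```

I handed the job in at about 76 s: all four coils are flat side by side in the tray, and the knob was turned to the mark, pulled out to lock, and pushed fully home on the mark at the end. One coil caught on the tray wall, so I picked it up again and laid it flat; I have no verdict back from the judge.

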